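# Dispense one tea tin and set it on the slate coaster

### The job

Get one tea tin ready for the teapot: push the dispenser's sprung slide fully through its stroke, once, so that it slides the lowest tin out onto the tongue, then let the slide spring back so that the next tin drops down. Pick up the tin that came out and stand it upright on the square slate coaster, wholly on the slate; set it down rather than letting it drop. The other two tins stay in the dispenser and the rest of the things on the table are left where they are.

Things in the scene. Friction and masses are not known exactly. Their poses are not given: they have to be found in the camera images.
- dispenser: Tin dispenser, fixed: open-topped steel magazine 74 x 71 mm, top 100 mm above the table, on a dark wood base 14 mm thick (x -165 to +45 mm, 84 mm wide). Origin on the table under the magazine's centre; x is the way the slide is pushed and the tin comes out, z up. Ahead, a tongue 40 mm wide, 14 mm high runs to x +140 mm; the tin overhangs it. Only the lowest tin fits under the front gate.
- pusher (a joint): Travel of the sprung slide (m) along the dispenser's +x: 0 at rest, 0.100 at its end stop. The spring takes 3.5 N at the start, 10.5 N at the end, plus 25 N per m/s damping; let go, it springs back. Its blade, 22 mm thick, pushes the lowest tin out until its centre is about 94 mm from the magazine's centre; the other tins ride on the blade and drop once it is back.
- push_face (a point): On the rear face (looking to the dispenser's -x) of the slide's upright wooden push plate, mid-width, 90 mm above the table; moves with the slide. The plate is 62 mm wide, 14 mm thick, from 15 to 115 mm above the table. This face is 155 mm behind the magazine's centre at rest, 55 mm behind it when fully pushed.
- tin_low: The lowest tin at the start: flat round closed aluminium tin, 60 mm across, 26 mm high, about 90 g. Origin at the centre of its underside, z up along its axis. At rest in the dispenser, and on the tongue, its underside is 14 mm above the table.
- tin_mid: The second tin, same as the lowest, starting on top of it; origin at the centre of its underside.
- tin_top: The third tin, same again, on top of the second; origin at the centre of its underside.
- coaster: Square slate coaster, 110 x 110 mm, 8 mm thick, heavy, lying fixed on the table to the left or to the right of the dispenser. Origin at the centre of its underside; its sides are along its x and y axes. The much larger slate under the coffee machine is another thing.
- trivet: Round cork trivet, 120 mm across, 8 mm thick, fixed on the other side of the dispenser from the coaster; not needed. Origin at the centre of its underside.
- mug: White mug, 76 mm across, 90 mm high, handle at its +y, beside the magazine; leave it alone. Origin at the centre of its underside.
- spoon: Spoon with a wooden handle and steel bowl, 170 mm long, lying along its x axis on the robot's side of the dispenser; leave it alone. Origin on its centre line, underneath.
- jar: Amber glass jar, 76 mm across, 100 mm high, beyond the left of the dispenser; leave it alone. Origin at the centre of its underside.
- can: Steel can with a paper label, 72 mm across, 110 mm high, far side of the table; leave it alone. Origin at the centre of its underside.
There are look-alikes about, which are no part of the job. Of the things shaped like the coaster, the dark steel one is meant. What is shaped like the tin_top but brown is not meant.

How it is judged:
By the outcome, as a careful person would: the job done as asked, in the order asked, and still so for the second after the job is handed in, with the robot touching nothing.
It also fails if it takes over 58 s, if anything falls off the work surface, if the arm or the gripper's body presses on something with over 40 N, if the wrist force passes 120 N, or if a joint passes its speed limit or range.

### The arm

A 6-joint arm with a two-finger parallel gripper is mounted at the origin on the work surface. World frame = base frame: x ahead of the robot, y to its left, z up, the work surface at z = 0. Lengths are in m, angles in rad, forces in N, time in s.
With the tool pointing down it reaches from about 0.4 to 0.925 m from the base axis. Payload 3.4 kg.
Tool frame: the origin (TCP) lies at the very end of the fingers, on their centre line; the grasp point (between the pads) lies 19 mm behind it; z points along the fingers, y is the line along which they close (so a half turn about z gives the same grasp; the last joint's range is limited). The gripper opens to 85 mm and grips with 20 to 120 N. Pads are 22 mm wide; open, the fingers measure 114 mm over their backs; the gripper's body (76 mm by 85 mm) begins 54 mm behind the grasp point. The pads swing forward as they close: fully open they stand 13 mm farther back than shut.
Start: joints at [-1.242, 0.307, 1.506, -0, 1.328, -0.073], TCP at [0.225, -0.529, 0.231] pointing down, gripper open.
Joint ranges: [-3.12, 3.12], [-1.05, 2.28], [0.14, 2.33], [-1.42, 4.57], [0.1, 2.73], [-2.68, 2.68]. Speed limits (rad/s): [2.57, 2.57, 3.14, 3.14, 3.14, 3.14].

### API

Orientations are given as a unit quaternion [x, y, z, w].
In Python, from workcell import * gives the robot as it stands.
- The arm moves only by the shell command python3 -m creep 'ROWS' [FORCE]. ROWS is JSON, a list that holds one entry, the list of rows, each a list of 7 numbers: the finger opening in mm, from 0 to 85.4, then the shift along the tool's x, y, z in mm, then the turn, a rotation vector about the tool's x, y, z in degrees. In form: [[[fingers, dx, dy, dz, ax, ay, az], ...]]. A call has 1 to 8 rows; each row is the pose to reach, as a shift and turn from the pose commanded when the call began, along the tool's axes at that moment; what a row does not reach only later rows make up. A row lasts 1/12 s, in which the tool goes at most 41.7 mm and 7.16 degrees, less where a joint would pass 70% of its speed; a pose out of reach is approached as far as the arm can. A call with a gripper value outside its range is refused whole. The fingers move at their own pace and stop on an object; FORCE is the grip in N (left out, the last holds). Time passes only in rows, so rows that repeat a pose let the fingers close. It gives the time, the measured TCP pose, the force, the opening and the grip force at its end, in the units of the state.
- sense(): the state, without advancing time (a new reading comes with each control period).
- get_image(name): name is "scene" or "top" or "wrist"; returns a dict with "image" (480x640x3 uint8, red, green, blue), "z_map" (480x640 float32, m along the optical axis (not along the pixel's ray), 0 where there is no reading), "K" (3x3 intrinsics, pixels), "xyz" and "attitude" of the camera in the world; the wrist camera has in their place "tool_from_camera" (4x4, takes a point from camera to tool coordinates, whose origin is the TCP and whose axes are the flange's). Camera axes: x right, y down, z forward; pixel columns grow to the right and rows downward; lengths in m; the calibration is good to about 2 mm. The wrist camera is an equidistant fisheye: a pixel r from the principal point sees the ray r / f radians off the axis. A picture is of the moment at which its call begins: read the wrist's pose just before it.
- finish_job(): hands the job in; it is judged then, once.
Trained networks look in a picture, given as the dict that the camera call returned (one of the last four; its "shot" number tells which), for a name from the list of things; names that differ only in an ending like _2 or _b are one class to them, and where a whole thing is asked for, a point or a joint stands for the part that bears it (a point fixed in the world has none). Each returns a list of dicts, best first, with "confidence" (0 to 1); they miss things now and then, are a little off and sometimes report something else, mostly with a low value. They report only what shows in the picture. A call takes as long as a camera call. They do not tell look-alikes from the thing itself.
- recognise(picture, query): "extent" ([left, top, right, bottom] in pixels, round what is visible of it).
The state is a dict: "t": time; "joints": joint angles; "qvel": joint speeds; "tau": joint torques, N m; "tcp_pos": TCP position; "eef_rot": TCP orientation; "force": force on the tool from outside, world axes, zero at the start; "torque": the same for the moment, N m; "grip_width": opening from 0.0 (shut) to 1.0 (fully open); "grasp_force": force on a finger pad.
Only numpy, scipy, OpenCV 4.12 (cv2) and the standard library are available. Lean on these libraries where they do the work, as an engineer would, in place of code of your own. Each camera call takes 0.05 s, during which the arm holds its last target. There are 200 camera calls.

## Working session

There is one attempt and no reset: what is moved stays moved. The work goes in short steps, Python scripts to look and compute and a shell command to move; the robot and the scene stay as the last step left them, time stands still between calls to the robot, and variables do not carry over. Pictures are saved under pics/ and viewed, at most 10 in all, crops included, and the job is handed in when it is done.

```bash
mkdir -p pics; ls; cat > h.py <<'E'
from workcell import *
import numpy as np, cv2
from scipy.spatial.transform import Rotation as R
def att(p):
    a=np.array(p["attitude"]); return a if a.shape==(3,3) else R.from_quat(a).as_matrix()
def pts(p):
    K=np.array(p["K"]); z=p["z_map"]; v,u=np.mgrid[:480,:640]
    c=np.stack([(u-K[0,2])/K[0,0]*z,(v-K[1,2])/K[1,1]*z,z],-1)
    w=c@att(p).T+np.array(p["xyz"]); w[z==0]=np.nan; return w
def save(n,im,s=1):
    cv2.imwrite(f"pics/{n}.png",cv2.resize(im[:,:,::-1],None,fx=s,fy=s,interpolation=cv2.INTER_CUBIC))
E
python3 - <<'E'
from h import *
s=sense(); print(s)
for n in("top","scene"):
    p=get_image(n); print(n,p["xyz"],p["attitude"],p["K"]); save(n+"0",p["image"]); np.savez(n+"0.npz",w=pts(p),im=p["image"])
    for q in("dispenser","pusher","tin_top","coaster","trivet","mug","spoon"):
        print(q,[(np.round(d["extent"]).tolist(),round(d["confidence"],2)) for d in recognise(p,q)][:4])
E
```

```text
pics
{'t': 0.0, 'joints': array([-1.24250689e+00,  3.07576270e-01,  1.50766211e+00,  1.93483297e-05,
        1.32839590e+00, -7.35397546e-02]), 'qvel': array([ 2.95815885e-04, -6.82160501e-05, -1.56890642e-03,  8.16553111e-04,
        2.15197108e-04, -1.39104444e-03]), 'tau': array([-7.98439783e-05, -4.57536006e+01, -2.51914698e+01, -2.07335802e-05,
        1.35392646e-02,  8.15391445e-06]), 'tcp_pos': array([ 0.22462376, -0.52856071,  0.23038342]), 'eef_rot': array([ 9.79884420e-01,  1.99563224e-01, -1.20361905e-04, -1.01373760e-03]), 'force': array([ 0.10099661, -0.10710531,  0.5646804 ]), 'torque': array([0.02585706, 0.01808837, 0.02648911]), 'grasp_force': 0.0, 'grip_width': 1.0007084938433002}
top [ 0.45939499 -0.02452408  1.11844299] [ 0.7147069  -0.69872678  0.01966357 -0.02425459] [[459.65452561   0.         318.93219394]
 [  0.         459.65452561 245.74679362]
 [  0.           0.           1.        ]]
dispenser [([244.0, 235.0, 374.0, 283.0], 0.74)]
pusher [([315.0, 249.0, 372.0, 282.0], 0.86)]
tin_top [([360.0, 188.0, 390.0, 214.0], 0.91), ([286.0, 247.0, 316.0, 268.0], 
[... 330 characters left out ...]
], 0.15)]
scene [0.95708824 0.55597576 0.63078698] [ 0.28180607  0.84891541 -0.42166111 -0.14876111] [[463.39259295   0.         317.89360021]
 [  0.         463.39259295 235.7187907 ]
 [  0.           0.           1.        ]]
dispenser [([280.0, 192.0, 382.0, 328.0], 0.72)]
pusher [([286.0, 188.0, 317.0, 259.0], 0.85)]
tin_top [([320.0, 233.0, 352.0, 264.0], 0.9), ([218.0, 239.0, 247.0, 267.0], 0.85), ([418.0, 343.0, 510.0, 427.0], 0.25)]
coaster [([416.0, 345.0, 508.0, 428.0], 0.95), ([460.0, 281.0, 532.0, 340.0], 0.75)]
trivet [([210.0, 182.0, 256.0, 207.0], 0.71)]
mug [([241.0, 238.0, 281.0, 301.0], 0.97), ([417.0, 346.0, 506.0, 430.0], 0.73)]
spoon [([361.0, 241.0, 414.0, 283.0], 0.6)]
```

View pics/top0.png

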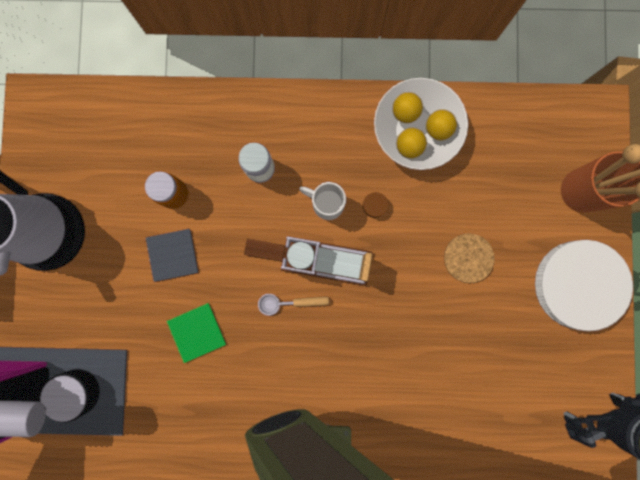

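View pics/scene0.png

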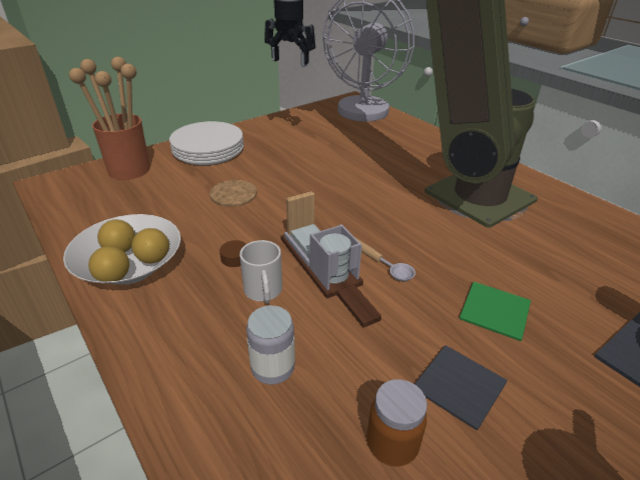

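The top view shows the dispenser from (245,245) to (372,270), with its push plate at the right end (366,267) and its tongue pointing left. The coaster candidates are the dark slate at (172,255) and a green one at (197,332); the dark one fits the "dark slate" description. The tin candidates are the ones in the magazine at (300,255) and a brown look-alike at (377,206), which I will ignore.

```bash
python3 - <<'E'
from h import *
d=np.load("top0.npz"); w=d["w"]; im=d["im"]
e=np.load("scene0.npz"); W=e["w"]
save("crop0",im[160:380,130:400],2.9)
def reg(w,x0,y0,x1,y1,z0,z1):
    s=w[y0:y1,x0:x1].reshape(-1,3); return s[(s[:,2]>z0)&(s[:,2]<z1)]
def rect(n,s):
    r=cv2.minAreaRect((s[:,:2]*1000).astype(np.float32)); print(n,len(s),np.round(np.median(s,0),4),[np.round(x,1) for x in r], np.round(cv2.boxPoints(r)).tolist())
tz=reg(w,400,300,540,400,-.05,.05); print("table z",np.median(tz[:,2]))
rect("coaster",reg(w,138,222,206,290,.004,.02))
rect("plate",reg(w,350,240,385,290,.105,.13))
rect("mag",reg(w,270,225,335,290,.09,.103))
rect("tongue",reg(w,235,225,290,275,.009,.02))
rect("trivet",reg(w,435,225,505,290,.004,.02))
rect("plateS",reg(W,280,185,322,240,.06,.13))
rect("spoon",reg(w,250,285,335,325,.004,.05))
rect("mug",reg(w,295,175,352,225,.07,.1))
rect("jar",reg(w,135,165,195,215,.07,.13))
rect("can",reg(w,230,135,280,190,.07,.13))
rect("tin",reg(w,290,243,315,270,.08,.097))
E
```

```text
table z -0.000609322124556444
coaster 1968 [0.4992 0.3412 0.0074] [array([498.2, 341.5]), array([163.2, 162.1]), np.float64(0.1)] [[416.0, 422.0], [417.0, 260.0], [580.0, 261.0], [580.0, 423.0]]
plate 185 [ 0.4798 -0.1207  0.1141] [array([ 479.6, -120.8]), array([14.3, 62. ]), np.float64(80.3)] [[448.0, -123.0], [509.0, -133.0], [511.0, -119.0], [450.0, -109.0]]
mag 637 [0.5031 0.0249 0.0929] [array([502.1,  25.4]), array([72.4, 71.5]), np.float64(81.9)] [[462.0, -5.0], [532.0, -15.0], [543.0, 56.0], [472.0, 66.0]]
tongue 746 [0.5147 0.1086 0.0133] [array([505.9, 110.5]), array([ 84.3, 111.1]), np.float64(2.0)] [[462.0, 165.0], [466.0, 54.0], [550.0, 56.0], [546.0, 167.0]]
trivet 1863 [ 0.5082 -0.3786  0.0074] [array([ 509.2, -379.4]), array([153. , 161.1]), np.float64(2.5)] [[429.0, -302.0], [436.0, -463.0], [589.0, -457.0], [582.0, -296.0]]
plateS 785 [ 0.4898 -0.1166  0.0937] [array([493.8, -61.5]), array([141.5,  62.6]), np.float64(79.5)] [[450.0, -125.0], [512.0, -137.0], [537.0, 2.0], [476.0, 14.0]]
spoon 612 [0.3921 0.0484 0.0134] [array([383.8,  48. ]), array([ 89.7, 199. ]), np.float64(0.5)] [[338.0, 147.0], [340.0, -52.0], [430.0, -51.0], [428.0, 148.0]]
mug 305 [ 0.6454 -0.0269  0.0874] [array([629.8, -26.8]), array([75.2, 92.6]), np.float64(10.7)] [[584.0, 12.0], [601.0, -79.0], [675.0, -65.0], [658.0, 26.0]]
jar 873 [0.6471 0.3393 0.0987] [array([648.6, 342.3]), array([69.3, 70.7]), np.float64(19.3)] [[604.0, 364.0], [628.0, 297.0], [693.0, 320.0], [670.0, 387.0]]
can 873 [0.7125 0.1317 0.1087] [array([716.2, 133.9]), array([68.9, 70. ]), np.float64(47.3)] [[667.0, 132.0], [719.0, 85.0], [765.0, 136.0], [714.0, 183.0]]
tin 523 [0.5018 0.0229 0.0914] [array([499.8,  20.3]), array([58.9, 53.8]), np.float64(1.4)] [[470.0, 46.0], [471.0, -7.0], [530.0, -6.0], [529.0, 48.0]]
```

View pics/crop0.png

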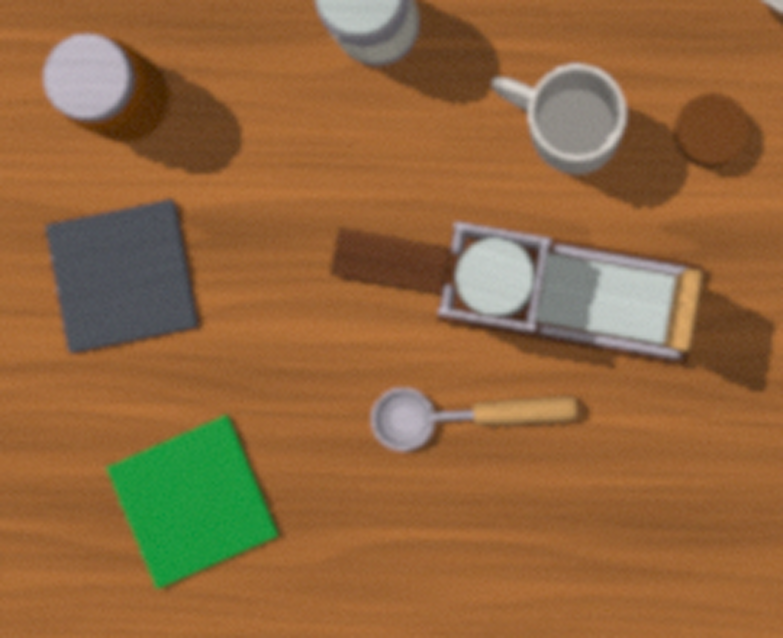

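The crop confirms it: the dark square slate at crop (123,277), full-frame (172,255), is the coaster, and the green square at (193,500) is the decoy. The tongue points left and the push plate is at crop (685,310).

```bash
cat >> h.py <<'E'
A=np.radians(81.2); D=np.array([np.cos(A),np.sin(A),0]); M=np.array([.5021,.0254,0])
def go(p,yaw=81.2,s=None):
    s=s or sense(); r=R.from_quat(s["eef_rot"])
    t=R.from_euler("z",yaw,degrees=True)*R.from_euler("x",180,degrees=True)
    print("shift mm",np.round(r.inv().apply(np.array(p)-s["tcp_pos"])*1000,1),"rot",np.round(np.degrees((r.inv()*t).as_rotvec()),1))
def loc(p): # dispenser frame mm
    v=np.array(p)-M; return np.round(np.array([v@D, -v[0]*D[1]+v[1]*D[0], v[2]])*1000,1)
E
python3 - <<'E'
from h import *
go(M-.200*D+[0,0,.16]); go(M-.200*D+[0,0,.075])
d=np.load("top0.npz"); w=d["w"]; im=d["im"].astype(int)
s=np.zeros((480,640),np.uint8); s[215:300,130:215]=(im[215:300,130:215].max(-1)<100)&(im[215:300,130:215,0]<im[215:300,130:215,2]+12)
n,l,st,c=cv2.connectedComponentsWithStats(s); i=1+np.argmax(st[1:,4]); q=w[l==i]; r=cv2.minAreaRect((q[:,:2]*1000).astype(np.float32)); print(r,st[i],c[i])
E
```

```text
shift mm [ 366.6 -232.1   71.3] rot [  0.    0.  -58.2]
shift mm [ 366.6 -232.1  156.3] rot [  0.    0.  -58.2]
((498.37841796875, 339.5294494628906), (106.80113983154297, 106.1482162475586), 13.446621894836426) [ 147  230   51   51 1931] [171.73485241 254.90315898]
```

```bash
python3 -m creep '[[[0,40,-25,10,0,0,-7],[0,80,-50,20,0,0,-14],[0,120,-75,30,0,0,-21],[0,155,-100,40,0,0,-28],[0,190,-120,50,0,0,-35],[0,225,-143,60,0,0,-42],[0,260,-165,70,0,0,-49],[0,295,-187,71,0,0,-56]]]' 40; python3 - <<'E'
from h import *
go(M-.200*D+[0,0,.075])
E
```

```text
t: 1.47
tcp_pos: [0.41, -0.259, 0.1619]
eef_rot: [0.77, 0.638, -0.0, -0.001]
force: [0.5, 0.1, 0.3]
grip_width: 0.001
grasp_force: 0.0
shift mm [96.6 44.4 86.9] rot [-0.1 -0.  -1.9]
```

```bash
python3 -m creep '[[[0,30,15,10,0,0,-2],[0,60,30,30,0,0,-2],[0,90,44,60,0,0,-2],[0,96,44,85,0,0,-2],[0,96,44,87,0,0,-2],[0,96,44,87,0,0,-2]]]'; python3 - <<'E'
from h import *
s=sense(); print(loc(s["tcp_pos"]),s["force"]); go(M-.200*D+[0,0,.075]); go(M-.0*D+[0,0,.075])
p=get_image("scene"); save("s1",p["image"][130:350,180:450],2.9)
E
```

```text
t: 1.97
tcp_pos: [0.47, -0.1741, 0.0745]
eef_rot: [0.76, 0.65, -0.001, -0.002]
force: [-1.1, 0.4, 0.8]
grip_width: -0.002
grasp_force: 0.0
[-202.1    1.2   74.5] [-1.13072212  0.44982713  0.80465173]
shift mm [ 2.1  1.2 -0.5] rot [-0.3 -0.1 -0.1]
shift mm [202.1   1.   -0.3] rot [-0.3 -0.1 -0.1]
```

View pics/s1.png

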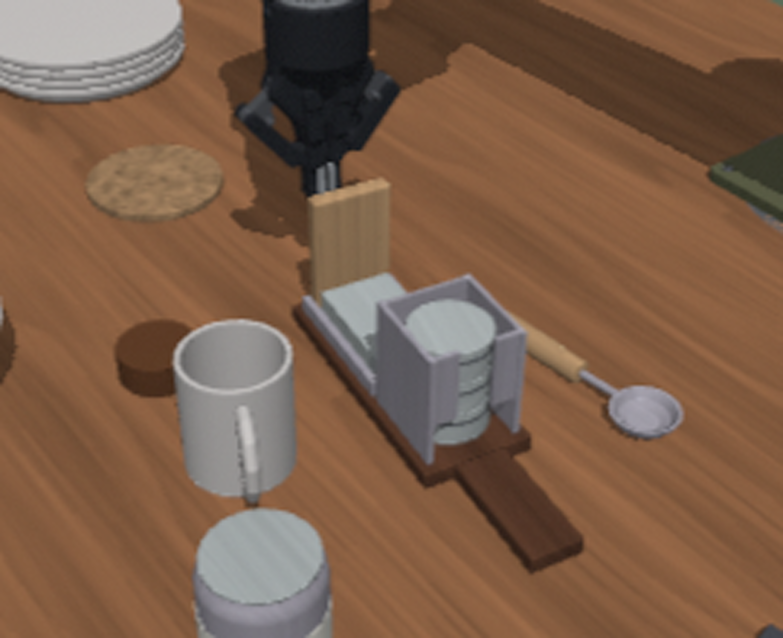

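The view shows the shut fingers directly behind the push plate (crop (325,180) against the plate at (350,235)). I'm pushing now.

```bash
python3 -m creep '[[[0,15,1,0,0,0,0],[0,26,1,0,0,0,0],[0,34,1,0,0,0,0],[0,42,1,0,0,0,0],[0,50,1,0,0,0,0],[0,58,1,0,0,0,0],[0,66,1,0,0,0,0],[0,74,1,0,0,0,0]]]'; python3 -m creep '[[[0,8,0,0,0,0,0],[0,16,0,0,0,0,0],[0,24,0,0,0,0,0],[0,32,0,0,0,0,0],[0,40,0,0,0,0,0],[0,46,0,0,0,0,0],[0,50,0,0,0,0,0],[0,52,0,0,0,0,0]]]'; python3 - <<'E'
from h import *
s=sense(); print(loc(s["tcp_pos"]),s["force"]@D); go(M-.066*D+[0,0,.075])
w=pts(get_image("scene")); q=w[150:330,260:400].reshape(-1,3); q=q[(q[:,2]>.108)&(q[:,2]<.118)]; print(len(q)); v=(q-M); print("plate x", np.percentile(v@D,[5,50,95]))
E
```

```text
t: 2.68
tcp_pos: [0.4842, -0.1051, 0.0773]
eef_rot: [0.76, 0.65, -0.001, 0.003]
force: [-4.5, -12.5, 5.9]
grip_width: 0.001
grasp_force: 6.2
t: 3.35
tcp_pos: [0.4922, -0.0536, 0.0772]
eef_rot: [0.76, 0.65, -0.001, 0.003]
force: [-2.9, -12.4, 6.3]
grip_width: -0.001
grasp_force: 6.2
[-79.6  -2.3  77.2] -12.716959561393084
shift mm [13.6 -2.3  2.2] rot [ 0.1  0.3 -0.1]
903
plate x [-0.06429364  0.13193019  0.15955491]
```

```bash
python3 -m creep '[[[0,2,0,0,0,0,0],[0,4,0,0,0,0,0],[0,6,0,0,0,0,0],[0,8,0,0,0,0,0],[0,9,0,0,0,0,0],[0,10,0,0,0,0,0],[0,10,0,0,0,0,0]]]';  python3 - <<'E'
from h import *
s=sense(); print(loc(s["tcp_pos"]),s["force"]@D)
p=get_image("top"); w=pts(p); q=w[235:290,290:385].reshape(-1,3); q=q[(q[:,2]>.108)&(q[:,2]<.118)]; v=(q-M); print(len(q),"plate x", np.percentile(v@D,[2,50,98])); save("t2",p["image"][200:310,210:400],4)
E
```

```text
t: 3.98
tcp_pos: [0.4937, -0.044, 0.0773]
eef_rot: [0.76, 0.65, -0.001, 0.003]
force: [-3.4, -10.9, 5.5]
grip_width: 0.001
grasp_force: 5.9
[-69.9  -2.3  77.3] -11.295040968361631Traceback (most recent call last):
  File "<stdin>", line 3, in <module>
    return _quantile_unchecked(
        a, q, axis, out, overwrite_input, method, keepdims, weights)
    return _ureduce(a,
                    func=_quantile_ureduce_func,
    ...<5 lines>...
                    overwrite_input=overwrite_input,
                    method=method)
    r = func(a, **kwargs)
    result = _quantile(arr,
                       quantiles=q,
    ...<2 lines>...
                       out=out,
                       weights=wgt)
    slices_having_nans = np.isnan(arr[-1, ...])
                                  ~~~^^^^^^^^^
IndexError: index -1 is out of bounds for axis 0 with size 0
```

Force is still a spring-like 11 N, so the end stop hasn't been reached. I'll keep pushing in small steps.

```bash
python3 -m creep '[[[0,1,0,0,0,0,0],[0,2,0,0,0,0,0],[0,3,0,0,0,0,0],[0,4,0,0,0,0,0],[0,4,0,0,0,0,0]]]'; python3 - <<'E'
from h import *
s=sense(); print(loc(s["tcp_pos"]),s["force"]@D)
p=get_image("scene"); w=pts(p); q=w[180:300,270:380].reshape(-1,3); v=q-M; x=v@D; k=(q[:,2]>.11)&(q[:,2]<.117)&(x<-.02); print(k.sum(),np.percentile(x[k],[2,50,98]))
y=-v[:,0]*D[1]+v[:,1]*D[0]
w=pts(p).reshape(-1,3);v=w-M;x=v@D;y=-v[:,0]*D[1]+v[:,1]*D[0];k=(w[:,2]>.036)&(w[:,2]<.043)&(x>.04)&(x<.16)&(abs(y)<.05); print("tin",k.sum(),[np.percentile(a[k],[2,50,98]) for a in(x,y)])
save("s3",p["image"][130:350,180:450],2.9)
E
```

```text
t: 4.45
tcp_pos: [0.494, -0.0422, 0.0773]
eef_rot: [0.759, 0.651, -0.003, 0.004]
force: [-4.4, -19.6, 7.0]
grip_width: -0.0
grasp_force: 10.2
[-68.1  -2.3  77.3] -20.01311946306356
194 [-0.06169862 -0.04661671 -0.04097175]
tin 867 [array([0.04194568, 0.08507233, 0.12070197]), array([-0.02993175, -0.00326924,  0.02469873])]
```

View pics/s3.png

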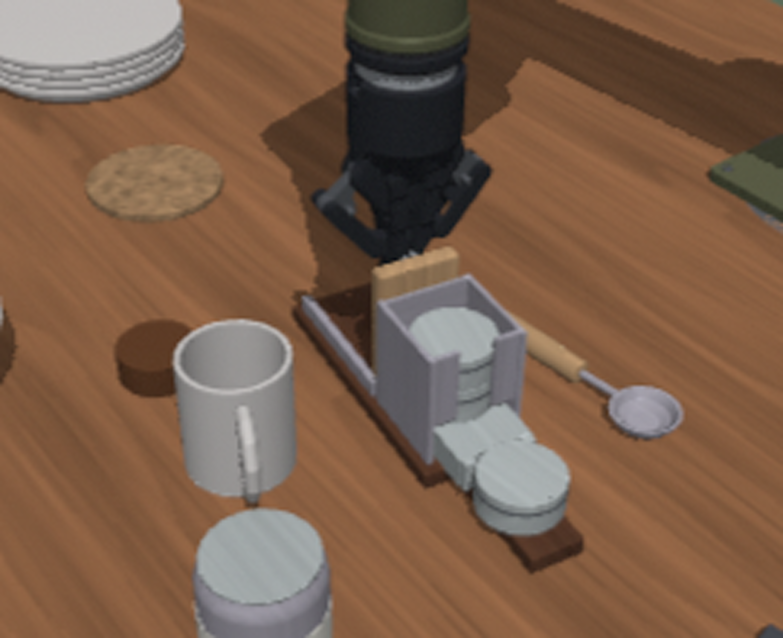

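The view shows the tin out on the tongue (crop (520,485)) with two tins left in the magazine. The force jumped to 20 N and motion stopped, so the slide is at its end stop. I'll press 1 mm more to be sure, then retreat.

```bash
python3 -m creep '[[[0,1,0,0,0,0,0],[0,1,0,0,0,0,0],[0,-10,0,0,0,0,0],[0,-22,0,0,0,0,0],[0,-35,0,0,0,0,0],[0,-48,0,0,0,0,0],[0,-61,0,0,0,0,0],[0,-74,0,0,0,0,0]]]'; python3 -m creep '[[[0,-13,0,0,0,0,0],[0,-26,0,0,0,0,0],[0,-39,0,0,0,0,0],[0,-52,0,0,0,0,0],[40,-55,0,-40,0,0,0],[60,-55,0,-75,0,0,0],[85,-55,0,-105,0,0,0],[85,-55,0,-105,0,0,0]]]'; python3 - <<'E'
from h import *
s=sense(); print(loc(s["tcp_pos"]),s["force"]@D)
p=get_image("top"); w=pts(p).reshape(-1,3);v=w-M;x=v@D;y=-v[:,0]*D[1]+v[:,1]*D[0];k=(w[:,2]>.034)&(w[:,2]<.044)&(x>.05)&(x<.16)&(abs(y)<.05); print("tin",k.sum(),[np.percentile(a[k],[2,50,98]).round(4) for a in(x,y)],w[k].mean(0))
c,r=cv2.minEnclosingCircle((w[k][:,:2]*1000).astype(np.float32)); print(c,r); 
k=(abs(x)<.02)&(abs(y)<.02); print("stack top z",np.median(w[k][:,2]))
go(M+.094*D+[0,0,.18]); save("t4",p["image"][200:310,210:400],4)
E
```

```text
t: 5.17
tcp_pos: [0.4829, -0.111, 0.0766]
eef_rot: [0.76, 0.649, 0.0, 0.001]
force: [0.3, -0.2, 0.8]
grip_width: -0.004
grasp_force: 0.0
t: 5.83
tcp_pos: [0.4781, -0.1664, 0.1873]
eef_rot: [0.761, 0.649, 0.003, 0.006]
force: [2.1, 0.2, 0.2]
grip_width: 0.569
grasp_force: 0.0
[-193.2   -5.6  187.3] 0.5083887925344219
tin 498 [array([0.0662, 0.0933, 0.1201]), array([-0.0266, -0.0002,  0.0265])] [0.51645559 0.11757959 0.03926728]
(516.5089111328125, 118.1303482055664) 30.361217498779297
stack top z 0.06552199687552618
shift mm [286.7  -5.2   4.2] rot [ 0.5  0.1 -0.2]
```

View pics/t4.png

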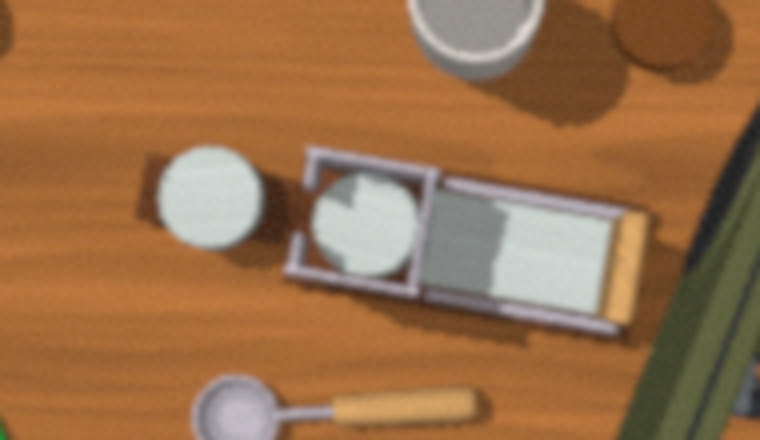

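The slide is back at rest, the stack has dropped to 66 mm (two tins), and the tin stands on the tongue at crop (210,197). I'm moving over it with the gripper open.

```bash
python3 -m creep '[[[85,36,-1,0,0,0,0],[85,72,-2,0,0,0,0],[85,108,-3,0,0,0,0],[85,144,-4,0,0,0,0],[85,180,-5,0,0,0,0],[85,216,-5,0,0,0,0],[85,250,-5,0,0,0,0],[85,285,-5,5,0,0,0]]]'; python3 -m creep '[[[85,0,0,0,0,0,0],[85,0,0,0,0,0,0]]]'; python3 - <<'E'
from h import *
s=sense(); print(loc(s["tcp_pos"])); go([.5165,.118,.012])
E
```

```text
t: 6.55
tcp_pos: [0.5132, 0.1196, 0.1756]
eef_rot: [0.76, 0.65, 0.0, 0.0]
force: [0.9, -0.4, -0.0]
grip_width: 0.993
grasp_force: 0.0
t: 6.72
tcp_pos: [0.5125, 0.1195, 0.1745]
eef_rot: [0.759, 0.651, -0.001, -0.001]
force: [-1.0, 0.0, 0.1]
grip_width: 0.997
grasp_force: 0.0
[ 94.6   4.1 174.5]
shift mm [ -0.8   4.5 162.5] rot [-0.1  0.   0. ]
```

```bash
python3 -m creep '[[[85,0,4,30,0,0,0],[85,-1,4,60,0,0,0],[85,-1,4,90,0,0,0],[85,-1,4,120,0,0,0],[85,-1,4,145,0,0,0],[85,-1,4,155,0,0,0],[85,-1,4,162,0,0,0],[85,-1,4,162,0,0,0]]]'; python3 -m creep '[[[50,0,0,0,0,0,0],[50,0,0,0,0,0,0],[50,0,0,0,0,0,0],[50,0,0,0,0,0,0],[50,0,0,0,0,0,0],[50,0,0,0,0,0,0],[50,0,0,0,0,0,0],[50,0,0,0,0,0,0]]]' 30; python3 - <<'E'
from h import *
s=sense(); print(s["tcp_pos"],loc(s["tcp_pos"]),s["force"])
E
```

```text
t: 7.38
tcp_pos: [0.5166, 0.1153, 0.0127]
eef_rot: [0.761, 0.649, -0.001, -0.001]
force: [-0.2, -0.5, 1.2]
grip_width: 0.994
grasp_force: 0.0
t: 8.05
tcp_pos: [0.5186, 0.1163, 0.0154]
eef_rot: [0.76, 0.65, 0.001, 0.001]
force: [-0.7, -1.4, 6.9]
grip_width: 0.691
grasp_force: 32.7
[0.51861909 0.11631632 0.01538949] [92.4 -2.4 15.4] [-0.71643759 -1.42691031  6.8884851 ]
```

```bash
python3 -m creep '[[[50,0,0,-5,0,0,0],[50,0,0,-15,0,0,0],[50,0,0,-35,0,0,0],[50,0,0,-60,0,0,0],[50,0,0,-80,0,0,0],[50,0,0,-90,0,0,0],[50,0,0,-90,0,0,0]]]'; python3 - <<'E'
from h import *
s=sense(); print(s["tcp_pos"],s["force"],s["grasp_force"],s["grip_width"]); go([.4984,.340,.05])
p=get_image("scene"); save("s5",p["image"][130:430,180:540],2.2)
E
```

```text
t: 8.63
tcp_pos: [0.5194, 0.1167, 0.1067]
eef_rot: [0.76, 0.65, 0.003, 0.002]
force: [0.9, 0.2, -0.9]
grip_width: 0.692
grasp_force: 32.7
[0.51940794 0.11670863 0.1067424 ] [ 0.87760391  0.18810437 -0.89790445] 32.68365561962128 0.6917376209063476
shift mm [217.2 -55.9  56.8] rot [ 0.3 -0.1 -0.2]
```

View pics/s5.png

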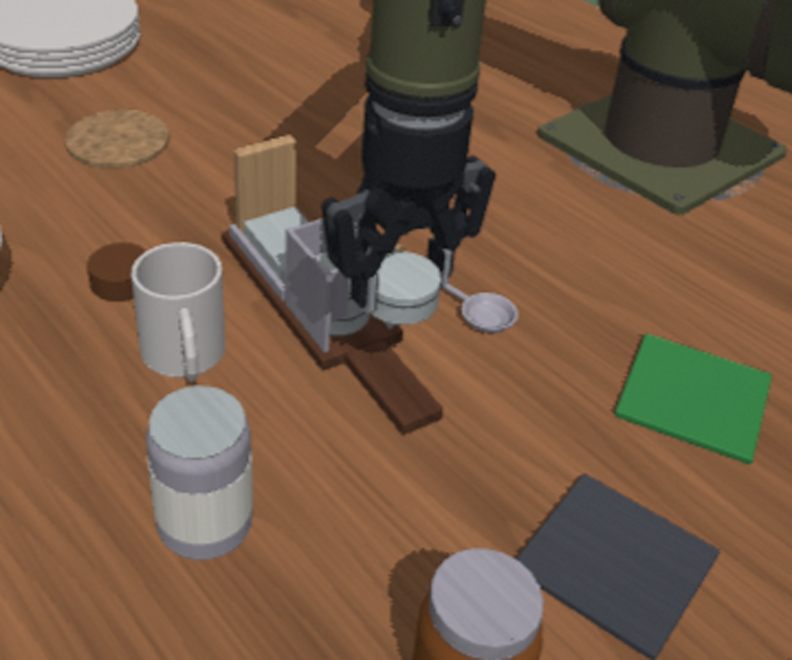

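The tin is held level at crop (405,285), and the mug, spoon and stack are undisturbed. Next is the coaster at crop (620,565).

```bash
python3 -m creep '[[[50,25,-6,0,0,0,0],[50,58,-15,0,0,0,0],[50,92,-24,0,0,0,0],[50,126,-33,0,0,0,0],[50,160,-41,0,0,0,0],[50,190,-49,5,0,0,0],[50,210,-54,20,0,0,0],[50,217,-56,40,0,0,0]]]'; python3 -m creep '[[[50,0,0,10,0,0,0],[50,0,0,20,0,0,0],[50,0,0,20,0,0,0],[50,0,0,20,0,0,0]]]'; python3 - <<'E'
from h import *
s=sense(); print(s["tcp_pos"],s["force"],s["grasp_force"]); go([.4984,.340,.0094])
p=get_image("scene"); w=pts(p).reshape(-1,3); k=(abs(w[:,0]-.498)<.06)&(abs(w[:,1]-.34)<.06)
k2=k&(w[:,2]>.045)&(w[:,2]<.08)
print(k2.sum(),w[k2].mean(0)); save("s6",p["image"][240:440,340:560],3)
E
```

```text
t: 9.35
tcp_pos: [0.4962, 0.3434, 0.0632]
eef_rot: [0.759, 0.651, 0.002, -0.0]
force: [0.6, 0.3, -0.8]
grip_width: 0.688
grasp_force: 32.7
t: 9.68
tcp_pos: [0.4953, 0.3378, 0.0427]
eef_rot: [0.761, 0.649, -0.002, -0.0]
force: [-0.3, -0.2, -0.6]
grip_width: 0.69
grasp_force: 32.7
[0.49525452 0.337838   0.04267375] [-0.32394496 -0.23205474 -0.64570705] 32.709277868270874
shift mm [ 2.7  2.8 33.3] rot [-0.1  0.1 -0.2]
1104 [0.50186565 0.34826443 0.06533911]
```

View pics/s6.png

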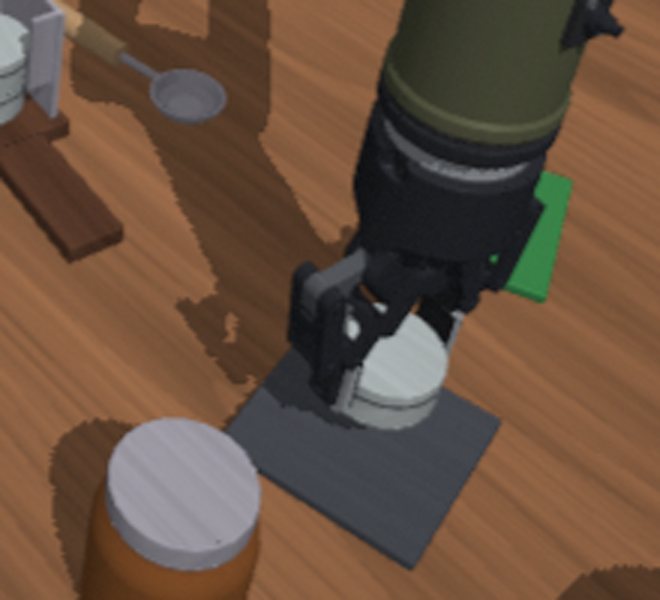

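The tin is above the slate's centre (crop (395,365) over the slate at (365,435), still about 35 mm up). Lowering it gently.

```bash
python3 -m creep '[[[50,2,3,8,0,0,0],[50,3,3,16,0,0,0],[50,3,3,22,0,0,0],[50,3,3,26,0,0,0],[50,3,3,28,0,0,0],[50,3,3,30,0,0,0],[50,3,3,31,0,0,0],[50,3,3,31,0,0,0]]]'
```

```text
t: 10.4
tcp_pos: [0.4992, 0.3419, 0.0125]
eef_rot: [0.76, 0.65, -0.0, -0.0]
force: [0.0, 0.4, -2.6]
grip_width: 0.69
grasp_force: 32.7
```

```bash
python3 -m creep '[[[50,0,0,0.5,0,0,0],[50,0,0,1,0,0,0],[50,0,0,1.5,0,0,0],[50,0,0,2,0,0,0],[50,0,0,2,0,0,0],[50,0,0,2,0,0,0]]]'
```

```text
t: 10.9
tcp_pos: [0.4994, 0.3419, 0.0108]
eef_rot: [0.76, 0.65, 0.0, 0.0]
force: [-0.3, -0.9, -2.1]
grip_width: 0.69
grasp_force: 32.7
```

```bash
python3 -m creep '[[[50,0,0,0.5,0,0,0],[50,0,0,1,0,0,0],[50,0,0,1.5,0,0,0],[50,0,0,1.5,0,0,0],[50,0,0,1.5,0,0,0]]]'; python3 -m creep '[[[50,0,0,0.3,0,0,0],[50,0,0,0.6,0,0,0],[50,0,0,0.6,0,0,0]]]'
```

```text
t: 11.32
tcp_pos: [0.4994, 0.3419, 0.0095]
eef_rot: [0.76, 0.65, 0.0, 0.0]
force: [-0.2, -0.7, 1.4]
grip_width: 0.692
grasp_force: 32.9
t: 11.57
tcp_pos: [0.4994, 0.3419, 0.0094]
eef_rot: [0.76, 0.65, 0.0, 0.0]
force: [-1.8, -0.8, 6.0]
grip_width: 0.693
grasp_force: 33.5
```

Contact came at the predicted height, so I'm releasing and rising.

```bash
python3 -m creep '[[[62,0,0,0,0,0,0],[66,0,0,0,0,0,0],[72,0,0,0,0,0,0],[78,0,0,0,0,0,0],[85,0,0,0,0,0,0],[85,0,0,0,0,0,0],[85,0,0,0,0,0,0],[85,0,0,0,0,0,0]]]'; python3 -m creep '[[[85,0,0,-5,0,0,0],[85,0,0,-20,0,0,0],[85,0,0,-50,0,0,0],[85,0,0,-85,0,0,0],[85,0,0,-120,0,0,0],[85,0,0,-150,0,0,0],[85,-40,0,-170,0,0,0],[85,-80,0,-180,0,0,0]]]'; python3 -m creep '[[[85,-40,0,0,0,0,0],[85,-80,0,0,0,0,0],[85,-120,0,0,0,0,0],[85,-120,0,0,0,0,0],[85,-120,0,0,0,0,0]]]'; python3 - <<'E'
from h import *
print(sense()["force"])
for n in("top","scene"):
    p=get_image(n); w=pts(p).reshape(-1,3); k=(abs(w[:,0]-.498)<.06)&(abs(w[:,1]-.34)<.06)&(w[:,2]>.030)&(w[:,2]<.045)
    c,r=cv2.minEnclosingCircle((w[k][:,:2]*1000).astype(np.float32)); print(n,k.sum(),w[k].mean(0),np.std(w[k][:,2]),c,r)
save("s7",p["image"],1.2)
E
```

```text
t: 12.23
tcp_pos: [0.4994, 0.3418, 0.0085]
eef_rot: [0.76, 0.65, -0.0, -0.0]
force: [0.3, 0.0, 0.4]
grip_width: 0.995
grasp_force: 0.0
t: 12.9
tcp_pos: [0.4896, 0.2672, 0.1918]
eef_rot: [0.759, 0.651, 0.004, 0.001]
force: [1.3, -1.5, 0.1]
grip_width: 0.993
grasp_force: 0.0
t: 13.32
tcp_pos: [0.4681, 0.1449, 0.1886]
eef_rot: [0.762, 0.648, 0.0, 0.0]
force: [0.1, 0.3, 0.5]
grip_width: 0.995
grasp_force: 0.0
[0.08572057 0.27547112 0.49812026]
top 0 [nan nan nan] nan (0.0, 0.0) 0.0
scene 1027 [0.50218924 0.3431575  0.03441626] 0.0011896353801649489 (501.1030578613281, 341.7213439941406) 30.911865234375<stdin>:5: RuntimeWarning: Mean of empty slice.
  ret = um.true_divide(
  ret = _var(a, axis=axis, dtype=dtype, out=out, ddof=ddof,
  arrmean = um.true_divide(arrmean, div, out=arrmean,
  ret = ret.dtype.type(ret / rcount)
```

View pics/s7.png

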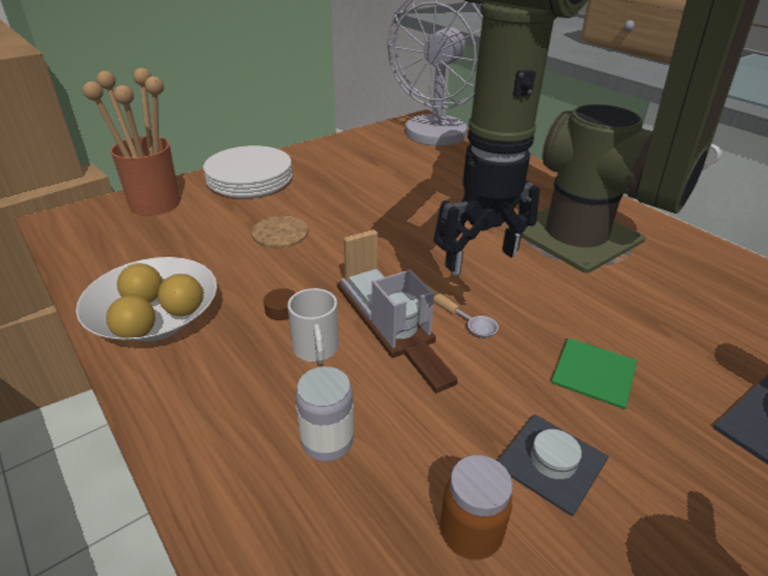

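The tin stands flat in the middle of the slate at (556,453), with its top at 34 mm (8 + 26). The other two tins are in the magazine at (402,310), and nothing else has moved.

```bash
python3 -c "from workcell import *; print(finish_job())"
```

```text
the job is handed in; nothing more can be done
None
```

The job is handed in: I pushed the slide once to its end stop and let it spring back, then set the lowest tin upright near the middle of the dark slate coaster; the other two tins are still in the dispenser.

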